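Put the stray points away and hold the pointing gauge drawn to its mark

ROBOT

A 7-joint arm with a two-finger parallel gripper is mounted at the origin on a cart in front of the work surface, level with it; the furniture and walls round the work are solid. World frame = base frame: x ahead of the robot, y to its left, z up, the work surface at z = 0. Lengths are in m, angles in rad, forces in N, time in s.
With the tool pointing down it reaches from about 0.35 to 0.9 m from the base axis. Payload 19.9 kg.
Tool frame: the origin (TCP) lies on the mounting face of the last link; the fingertips stand 199 mm ahead of it and the grasp point (between the pads) lies 180 mm ahead of it (bot.tips_ahead is the distance from the TCP to the fingertips, in m); z points along the fingers, y is the line along which they close (so a half turn about z gives the same grasp; the last joint's range is limited). The gripper opens to 94 mm and grips with 3 to 60 N. Pads are 16 mm wide; open, the fingers measure 119 mm over their backs; the gripper's body (75 mm by 177 mm) begins 78 mm behind the grasp point.
Start: joints at [1.19, 0.417, -0.01, 1.614, 0.005, 1.111, -0.053], TCP at [0.208, -0.589, 0.405] pointing down, gripper open.
Joint ranges: [-2.81, 2.81], [-0.39, 2.02], [-1.27, 1.25], [0.06, 2.57], [-1.19, 4.33], [0.19, 2], [-2.82, 2.82]. Speed limits (rad/s): [1.89, 1.89, 2.39, 2.39, 3.01, 3.01, 3.01].

INTERFACE

Orientations are given as a unit quaternion [w, x, y, z].
In Python, from plant import bot gives the robot as it stands.
- The arm moves only by the shell command python3 -m handwheel 'ROWS' [OPENING] [FORCE]. ROWS is JSON, a list of rows, each a list of 2 entries, a list of its own where there are three numbers: the shift along the tool's x, y, z in units of 0.5 m (1.0 is 0.5 m), then the turn about the tool's z in units of 180 degrees (1.0 is 180 degrees). In form: [[[x, y, z], twist], ...]. A call has exactly 10 rows; each row is the pose to reach, as a shift and turn from the pose commanded when the call began, along the tool's axes at that moment, turning the shorter way round; what a row does not reach only later rows make up. A row lasts 1/8 s, in which the tool goes at most 62.5 mm and 10.7 degrees, less where a joint would pass 70% of its speed; a pose out of reach is approached as far as the arm can. A call with a number of a shift or a turn outside -1 to 1 is refused whole. A call with a gripper value outside its range is refused whole. OPENING is the gripper's target within -1 to 1 (fully open at 1, half-way at 0, shut at -1), set as the call begins (- or left out, the last holds). The fingers move at their own pace and stop on an object; FORCE is the grip in N (left out, the last holds). Time passes only in rows, so rows that repeat a pose let the fingers close, or fill a call up. It gives the time, the measured TCP pose, the force, the opening and the grip force at its end, in the units of the state.
- bot.get_state(): the state, without advancing time (a new reading comes with each control period).
- bot.capture(name): name is "scene" or "top" or "wrist"; returns a dict with "color" (420x560x3 uint8, red, green, blue), "fx", "fy", "cx", "cy" (pixels), "distortion" ([k1, k2, p1, p2, k3] as OpenCV has them; the pictures are not rectified), "position" and "orientation" of the camera in the world; the wrist camera has in their place "hand_eye" (4x4, takes a point from camera to tool coordinates, whose origin is the TCP and whose axes are the flange's). Camera axes: x right, y up, looking along -z (the intrinsics and any distortion apply to the point x, -y, -z); pixel columns grow to the right and rows downward; lengths in m; the calibration is good to about 2 mm. A picture is of the moment at which its call begins: read the wrist's pose just before it. There is no depth.
- bot.sign_off(): hands the job in; it is judged then, once.
The state is a dict: "time_s": time; "q": joint angles; "qvel": joint speeds; "tau": joint torques, N m; "ee_pos": TCP position; "ee_rot": TCP orientation; "ft_force": force on the tool from outside, world axes, zero at the start; "ft_torque": the same for the moment, N m; "width": finger opening in m; "gripper_force": force on a finger pad.
Only numpy, scipy, OpenCV 4.12 (cv2) and the standard library are available. Lean on these libraries where they do the work, as an engineer would, in place of code of your own. Each camera call takes 0.05 s, during which the arm holds its last target. There are 200 camera calls.

TASK

I am about to change the point on the pointing gauge. First lay the two stray points from the bench back in the fitted case, each flat in the empty place of the row for its own length (either way round); then grip the gauge's wooden knob, draw the sprung rod straight out until the black ring that is its length mark has just come fully out of the brass sleeve, and finish still holding it there, without ever letting the rod snap back at the carving. Leave the other points and everything else on the bench where it is.

Things in the scene. Friction and masses are not known exactly. Their poses are not given: they have to be found in the camera images.
- stray_short: short stray point, on the bench in front of the gauge or left of it (the strays may swap): 70 mm long along its own x; square steel shank 13x13 mm from x = -29 to +17 mm, 6 mm thick steel stub behind (to -35), steel cone in front (tip at +35). Origin: mid length, on the underside; z up. 50 g. Pinch the shank across its own y
- stray_long: the long stray point, same make but 100 mm overall along its own x: square steel shank 13x13 mm from x = -44 to +30 mm, stub to -50, cone tip at +50. Origin: middle of the length, on the underside. 80 g
- point_case: fixed wooden case, right of centre, 208 (own x) x 131 (y) x 20 mm; origin: centre of underside, x away from the robot. Two rows of 3 recesses lying along x, at y = -46, 0, +46 mm: near row (x = -58) short, 76x19 mm; far row (x = +43) long, 106x19 mm. Recess floor 12 mm, wall tops 20 mm above the bench. A finger trough 42 mm wide, as low as the floors, crosses the middle of each row
- short_vacancy (a point): centre of the floor of the one empty short recess: nearer row, y = +46 mm (leftmost) in the case's frame; its x axis lies along the recess; 12 mm above the bench
- long_vacancy (a point): centre of the floor of the one empty long recess: farther row, y = 0 (middle); its x axis lies along the recess; 12 mm above the bench
- seated_short_a: short point already in the case, near row, middle; origin as for the short stray; leave it
- seated_short_b: short point already in the case, near row, rightmost; leave it
- seated_long_a: long point already in the case, far row, leftmost; leave it
- seated_long_b: long point already in the case, far row, rightmost; leave it
- gauge: pointing gauge, fixed, left of centre: dark steel foot 120 (own x) x 90 mm, 22 mm high, column to 138 mm, grey clamp block, level brass sleeve 22 to 26 mm thick, 135 mm long, axis 100 mm above the bench. Origin: foot's centre on the bench; x runs along the rod to the brown bust on its board (x = 190 mm); the knob is on the -x side, towards the robot
- sleeve_mouth (a point): centre of the sleeve's open rear end, where the rod comes out: x = -75 mm, 100 mm above the bench, in the gauge's frame
- draw_knob: dark wooden spool knob on the rod's rear end. Origin: middle of its waist, on the rod's axis, 100 mm above the bench, at rest at x = -104 mm of the gauge; own x as the gauge's. Waist 24 mm thick, 30 mm long, between flanges 34 mm thick; reaches 25 mm to the front, 31 mm to the rear. Pinch the waist from above across its own y; the fingers then draw on the rear flange
- length_mark (a point): front edge of the black ring, 5 mm wide, round the 10 mm steel rod, on the rod's axis: hidden in the sleeve at rest, 60 mm inside the mouth. The ring begins to show when the rod is drawn 55 mm and is just fully out, this edge at the mouth, at 60 mm
- pointer_rod (a joint): how far the rod is drawn out, in m along the gauge's -x (level, towards the robot): 0 at rest, 0.060 with the ring mark just fully out of the mouth, 0.085 at the end stop. The spring pulls back with 4 N at rest and 10 N at the mark (100 N/m)
- mallet: turned wooden mallet standing at the back, 62 mm thick, 190 mm high; origin at its foot; leave it
- wood_strip: dark offcut 30x110x20 mm lying between case and bust; leave it
- wax_tin: round flat tin 77 mm across, 31 mm high, at the front right; leave it
- gouge_a: carving gouge with wooden handle, 227 mm long, lying behind the case; leave it
- gouge_b: carving gouge with wooden handle, 230 mm long, lying to the right of the case; leave it

How it is judged:
By the outcome, as a careful person would: the job done as asked, in the order asked, and still so for the second after the job is handed in, while the arm keeps its last pose, push and grip.
It also fails if it takes over 72 s, if anything falls off the work surface, if the arm or the gripper's body presses on something with over 40 N, if the wrist force passes 120 N, or if a joint passes its speed limit or range.

## Working session

There is one attempt and no reset: what is moved stays moved. The work goes in short steps, Python scripts to look and compute and a shell command to move; the robot and the scene stay as the last step left them, time stands still between calls to the robot, and variables do not carry over. Pictures are saved under pics/ and viewed, at most 10 in all, crops included, and the job is handed in when it is done.

```bash
ls; mkdir -p pics; python3 - <<'E'
from plant import bot
import cv2
s=bot.get_state();print(s)
for n in ("scene","top"):
    c=bot.capture(n);cv2.imwrite(f"pics/{n}0.png",c["color"][:,:,::-1]);print(n,{k:v for k,v in c.items() if k!="color"})
c=bot.capture("wrist");print({k:v for k,v in c.items() if k!="color"})
E
```

```text
pics
{'time_s': 0.0, 'q': array([ 1.18946114,  0.41796981, -0.01028559,  1.61418791,  0.00472811,
        1.11066175, -0.05299918]), 'qvel': array([ 0.00125537, -0.0013665 ,  0.00138047, -0.00019291, -0.00202968,
        0.00071157,  0.00015981]), 'tau': array([-8.66686605e-04, -8.51245379e+01,  6.37466926e-01, -4.25993514e+01,
       -4.88506327e-02,  1.85575458e-02,  7.43970645e-05]), 'ee_pos': array([ 0.2082803 , -0.58913076,  0.40402205]), 'ee_rot': array([-5.80038963e-04,  9.85598045e-01,  1.69103908e-01, -1.61682972e-04]), 'ft_force': array([ 0.09020885, -0.3067312 , -0.3137292 ]), 'ft_torque': array([-0.04574608,  0.00062522,  0.00015618]), 'gripper_force': 0.0, 'width': 0.0939181822986313}
scene {'fx': 469.60644743459045, 'fy': 469.60644743459045, 'cx': 285.73594007865125, 'cy': 204.45103960747753, 'distortion': array([-0.0980117,  0.       ,  0.       ,  0.       ,  0.       ]), 'position': array([-0.41245581,  0.51356215,  1.0800537 ]), 'orientation': array([-0.46778564, -0.21417268,  0.34222939,  0.78624786])}
top {'fx': 431.2806319771611, 'fy': 431.2806319771611, 'cx': 282.1213342417903, 'cy': 209.9545817025556, 'distortion': array([-0.08244527,  0.        ,  0.        ,  0.        ,  0.        ]), 'position': array([0.40638124, 0.02406577, 1.15316061]), 'orientation': array([-0.70190264, -0.06605836,  0.05119794,  0.70735263])}
{'fx': 336.02487402167105, 'fy': 336.02487402167105, 'cx': 276.018867761026, 'cy': 203.6006257434397, 'distortion': array([0.00577261, 0.        , 0.        , 0.        , 0.        ]), 'hand_eye': array([[ 2.28789379e-04,  9.65874611e-01,  2.59010008e-01,
         7.52623927e-02],
       [ 9.99999972e-01, -2.37934225e-04,  3.95835685e-06,
        -1.14317744e-03],
       [ 6.54506218e-05,  2.59010000e-01, -9.65874638e-01,
         1.88010314e-02],
       [ 0.00000000e+00,  0.00000000e+00,  0.00000000e+00,
         1.00000000e+00]])}
```

View pics/top0.png

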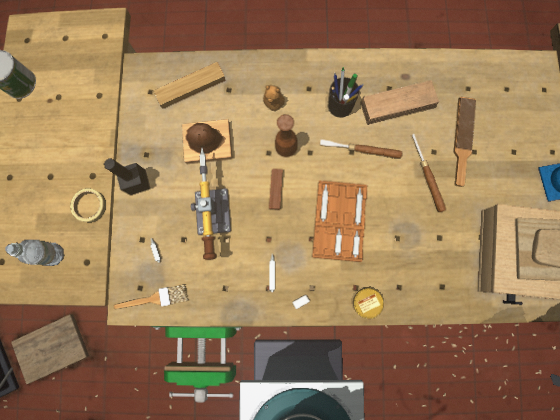

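View pics/scene0.png

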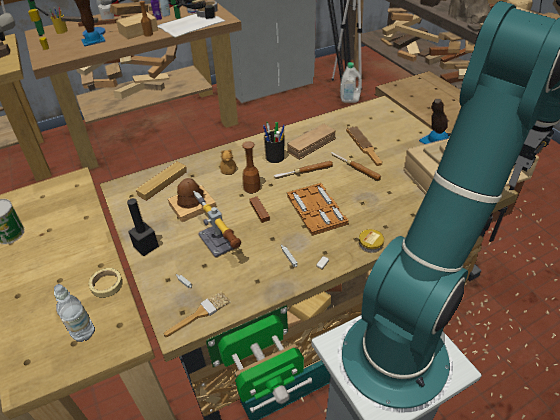

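```bash
cat > h.py <<'E'
import numpy as np, cv2
from scipy.spatial.transform import Rotation as R
from plant import bot
def look(name):
    s=bot.get_state(); c=bot.capture(name)
    K=np.array([[c["fx"],0,c["cx"]],[0,c["fy"],c["cy"]],[0,0,1]])
    if name=="wrist":
        T=np.eye(4);T[:3,:3]=R.from_quat(s["ee_rot"],scalar_first=True).as_matrix();T[:3,3]=s["ee_pos"]
        T=T@c["hand_eye"];Rm,p=T[:3,:3],T[:3,3]
    else: Rm,p=R.from_quat(c["orientation"],scalar_first=True).as_matrix(),c["position"]
    return dict(img=c["color"],K=K,d=c["distortion"],R=Rm,p=p,s=s)
def rays(c,px):
    u=cv2.undistortPoints(np.array(px,float).reshape(-1,1,2),c["K"],c["d"]).reshape(-1,2)
    return np.c_[u[:,0],-u[:,1],-np.ones(len(u))]@c["R"].T
def plane(c,px,z):
    d=rays(c,px); return c["p"]+d*((z-c["p"][2])/d[:,2])[:,None]
def proj(c,P):
    q=(np.array(P,float).reshape(-1,3)-c["p"])@c["R"]*[1,-1,-1]
    return cv2.projectPoints(q,np.zeros(3),np.zeros(3),c["K"],c["d"])[0].reshape(-1,2)
def blob(c,mask,roi,z):
    """largest blob in roi (x0,y0,x1,y1): centre, yaw of long axis and extents on plane z"""
    x0,y0,x1,y1=roi; m=np.zeros(mask.shape,np.uint8); m[y0:y1,x0:x1]=mask[y0:y1,x0:x1]
    k=max(cv2.findContours(m,0,cv2.CHAIN_APPROX_NONE)[0],key=cv2.contourArea)
    P=plane(c,k.reshape(-1,2),z)[:,:2]
    (x,y),(w,h),a=cv2.minAreaRect((P*1000).astype(np.float32))
    if w<h: w,h,a=h,w,a+90
    return np.array([x,y])/1000,(a+90)%180-90,(round(w),round(h)),k
def delta(s,target,yaw):
    """world target TCP xyz and wanted world yaw (deg) of tool y (mod 180): row values in tool axes"""
    M=R.from_quat(s["ee_rot"],scalar_first=True)
    v=M.inv().apply(np.array(target)-s["ee_pos"])
    ty=M.apply([0,1,0]); now=np.degrees(np.arctan2(ty[1],ty[0]))
    t=-((yaw-now+90)%180-90)
    return np.round(v/0.5,4),round(t/180,4)
def save(c,name,roi=None,f=1):
    i=c["img"][:,:,::-1]
    if roi: i=i[roi[1]:roi[3],roi[0]:roi[2]]
    cv2.imwrite("pics/"+name,cv2.resize(i,None,fx=f,fy=f,interpolation=2))
E
python3 - <<'E'
from h import *
c=look("top");hsv=cv2.cvtColor(c["img"],cv2.COLOR_RGB2HSV)
white=((hsv[...,1]<60)&(hsv[...,2]>150)).astype(np.uint8)*255
for n,r in dict(short=(140,232,170,268),long=(260,248,285,298)).items(): 
    b=blob(c,white,r,0.0065);print(n,b[:3],cv2.boundingRect(b[3]))
case=cv2.inRange(hsv,(3,120,90),(14,255,255))
case=cv2.morphologyEx(case,cv2.MORPH_CLOSE,np.ones((9,9)))
b=blob(c,case,(300,165,385,275),.02);print("case",b[:3])
brass=cv2.inRange(hsv,(18,150,120),(30,255,255))
b=blob(c,brass,(190,160,225,245),.11);print("brass",b[:3],cv2.boundingRect(b[3]))
print("knob",plane(c,[(209,237),(209,257)],.11), "mouth",plane(c,[(208,235)],.11))
M=R.from_quat(c["s"]["ee_rot"],scalar_first=True).as_matrix();print(M)
save(c,"crop1.png",(140,140,390,310),3)
E
```

```text
short (array([0.49179816, 0.39324429]), 20.817081451416016, (69, 14)) (150, 238, 10, 25)
long (array([0.43185031, 0.07672166]), -0.1835479736328125, (97, 13)) (269, 254, 6, 38)
case (array([ 0.56769989, -0.09955782]), -5.9144744873046875, (207, 142))
brass (array([0.55177032, 0.23036687]), 1.3550852537155151, (57, 20)) (203, 211, 9, 24)
knob [[0.51599996 0.22461617 0.11      ]
 [0.46726586 0.22365051 0.11      ]] mouth [[0.52092647 0.22718345 0.11      ]]
[[ 9.42822758e-01  3.33294321e-01 -3.78223627e-04]
 [ 3.33294528e-01 -9.42822374e-01  8.53758815e-04]
 [-7.20447325e-05 -9.31003105e-04 -9.99999564e-01]]
```

View pics/crop1.png

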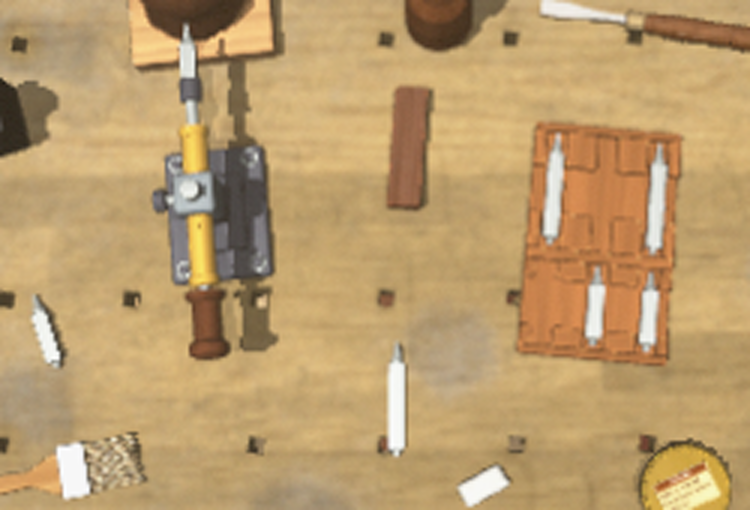

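```bash
python3 -m handwheel '[[[0.76,-0.97,0.06],0.108],[[0.76,-0.97,0.06],0.108],[[0.76,-0.97,0.06],0.108],[[0.76,-0.97,0.06],0.108],[[0.76,-0.97,0.06],0.108],[[0.76,-0.97,0.06],0.108],[[0.76,-0.97,0.06],0.108],[[0.76,-0.97,0.06],0.108],[[0.76,-0.97,0.06],0.108],[[0.76,-0.97,0.06],0.108]]' 0.2 20
python3 - <<'E'
from h import *
s=bot.get_state()
print(delta(s,(.425,.077,.32),90))
E
```

```text
time_s: 1.45
ee_pos: [0.4051, -0.0031, 0.3748]
ee_rot: [0.0, 1.0, 0.001, 0.0]
ft_force: [1.1, -0.7, -0.1]
width: 0.0563
gripper_force: 0.0
(array([ 0.0398, -0.1602,  0.1096]), np.float64(0.0003))
```

```bash
python3 -m handwheel '[[[0.04,-0.16,0.11],0],[[0.04,-0.16,0.11],0],[[0.04,-0.16,0.11],0],[[0.04,-0.16,0.11],0],[[0.04,-0.16,0.11],0],[[0.04,-0.16,0.11],0],[[0.04,-0.16,0.11],0],[[0.04,-0.16,0.11],0],[[0.04,-0.16,0.11],0],[[0.04,-0.16,0.11],0]]'
python3 - <<'E'
from h import *
c=look("wrist");hsv=cv2.cvtColor(c["img"],cv2.COLOR_RGB2HSV)
px=proj(c,[(.432,.077,.0065),(.482,.077,.0065),(.38,.077,.0065)]);print(px)
white=((hsv[...,1]<60)&(hsv[...,2]>130)).astype(np.uint8)*255
white[int(px[2,1])+60:]=0
x0,y0=(px.min(0)-40).astype(int).clip(0);x1,y1=(px.max(0)+40).astype(int)
b=blob(c,white,(x0,y0,x1,y1),.01);print(b[:3],cv2.boundingRect(b[3]))
save(c,"w1.png")
E
```

```text
time_s: 2.7
ee_pos: [0.4249, 0.0747, 0.3196]
ee_rot: [-0.0, 1.0, 0.0, -0.0]
ft_force: [-0.6, -0.4, 0.2]
width: 0.0561
gripper_force: 0.0
[[274.68401655 191.53349429]
 [274.66882596 134.80007632]
 [274.69807981 245.57820667]]
(array([0.40206781, 0.07671678]), 0.0449727438390255, (44, 13)) (268, 201, 15, 47)
```

View pics/w1.png

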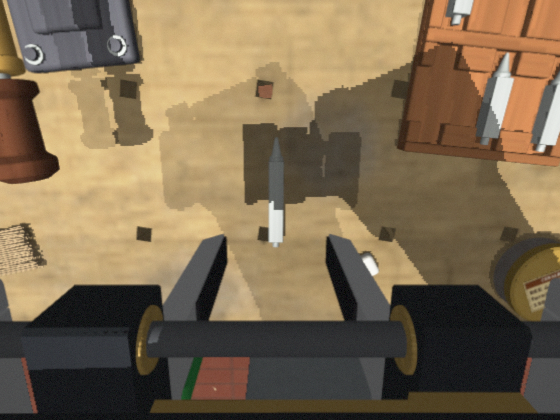

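```bash
python3 -m handwheel '[[[0.01,-0.004,0.10],0],[[0.01,-0.004,0.18],0],[[0.01,-0.004,0.233],0],[[0.01,-0.004,0.233],0],[[0.01,-0.004,0.233],0],[[0.01,-0.004,0.233],0],[[0.01,-0.004,0.233],0],[[0.01,-0.004,0.233],0],[[0.01,-0.004,0.233],0],[[0.01,-0.004,0.233],0]]' && python3 -m handwheel '[[[0,0,0],0],[[0,0,0],0],[[0,0,0],0],[[0,0,0],0],[[0,0,0],0],[[0,0,0],0],[[0,0,-0.1],0],[[0,0,-0.2],0],[[0,0,-0.25],0],[[0,0,-0.25],0]]' -1 25
```

```text
time_s: 4.0
ee_pos: [0.4299, 0.0767, 0.2032]
ee_rot: [-0.0, 1.0, 0.0, 0.0]
ft_force: [-0.3, -0.2, 0.0]
width: 0.0563
gripper_force: 0.0
time_s: 5.25
ee_pos: [0.4302, 0.0767, 0.3295]
ee_rot: [0.0, 1.0, 0.0, 0.002]
ft_force: [0.2, 0.3, -2.4]
width: 0.0126
gripper_force: 25.0
```

```bash
python3 -m handwheel '[[[0,0,-0.08],0],[[0.2,0.354,-0.08],0],[[0.2,0.354,-0.08],0],[[0.2,0.354,-0.08],0],[[0.2,0.354,-0.08],0],[[0.2,0.354,-0.08],0],[[0.2,0.354,-0.08],0],[[0.2,0.354,-0.08],0],[[0.2,0.354,-0.08],0],[[0.2,0.354,-0.08],0]]'
python3 - <<'E'
from h import *
c=look("wrist")
for n,r,t in (("w2.png",None,1),): save(c,n)
np.savez("w2.npz",**{k:c[k] for k in("img","K","d","R","p")})
E
```

```text
time_s: 6.5
ee_pos: [0.5299, -0.1, 0.3683]
ee_rot: [0.0, 1.0, 0.0, 0.0]
ft_force: [0.6, -0.2, -0.5]
width: 0.0127
gripper_force: 25.0
```

View pics/w2.png

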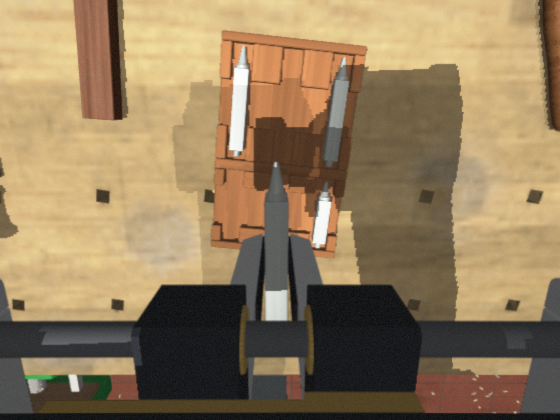

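```bash
python3 - <<'E'
from h import *
c=np.load("w2.npz")
P=plane(c,[(223,32),(366,47),(212,246),(333,256)],.02)[:,:2]
print(P,P.mean(0))
Q=plane(c,[(244,46),(238,155),(345,58),(330,166),(325,182),(319,247)],.0185)[:,:2];print(Q)
for a,b in((P[0],P[2]),(P[1],P[3]),(Q[0],Q[1]),(Q[2],Q[3]),(Q[4],Q[5])):print(np.degrees(np.arctan2(*(a-b)[::-1])),np.linalg.norm(a-b))
for a,b in((P[0],P[1]),(P[2],P[3])):print(np.degrees(np.arctan2(*(a-b)[::-1]))-90,np.linalg.norm(a-b))
print("long mid", Q[:4].mean(0))
E
```

```text
[[ 0.67487222 -0.05144751]
 [ 0.66270591 -0.17983107]
 [ 0.47032919 -0.0317141 ]
 [ 0.45911921 -0.15932212]] [ 0.56675663 -0.1055787 ]
[[ 0.66371934 -0.06976385]
 [ 0.56545396 -0.06153104]
 [ 0.65375096 -0.16170763]
 [ 0.55470144 -0.1523005 ]
 [ 0.53857805 -0.14798057]
 [ 0.4687026  -0.14435586]]
-5.51059054340106 0.2054927220731379
-5.752463521031259 0.2046171102144203
-4.789134805303522 0.09860965826809075
-5.425336104604581 0.09949524024376628
-2.9694941284379253 0.06996939573257441
-5.413483552076428 0.12895874082685643
-5.020370812784108 0.12809945985740653
long mid [ 0.60940643 -0.11132575]
```

```bash
python3 - <<'E'
from h import *
c=np.load("w2.npz")
print(plane(c,[(277,162)],.1715))
s=bot.get_state();print(s["ee_pos"],delta(s,(.6095,-.1103,.25),84.6),delta(s,(.6095,-.1103,.2155),84.6))
E
```

```text
[[ 0.5799593 -0.0993347  0.1715   ]]
[ 0.52991806 -0.10005014  0.36826225] (array([0.1591, 0.0206, 0.2365]), np.float64(0.0302)) (array([0.1591, 0.0206, 0.3055]), np.float64(0.0302))
```

```bash
python3 -m handwheel '[[[0.159,0.0206,0],0.03],[[0.159,0.0206,0.1],0.03],[[0.159,0.0206,0.2],0.03],[[0.159,0.0206,0.25],0.03],[[0.159,0.0206,0.25],0.03],[[0.159,0.0206,0.25],0.03],[[0.159,0.0206,0.25],0.03],[[0.159,0.0206,0.25],0.03],[[0.159,0.0206,0.25],0.03],[[0.159,0.0206,0.25],0.03]]'
python3 - <<'E'
from h import *
c=look("wrist");save(c,"w3.png",(120,60,440,300),2)
np.savez("w3.npz",**{k:c[k] for k in("img","K","d","R","p")})
E
```

```text
time_s: 7.8
ee_pos: [0.6095, -0.1105, 0.2433]
ee_rot: [0.0, 0.999, -0.047, 0.0]
ft_force: [0.0, 0.8, -2.3]
width: 0.0126
gripper_force: 25.0
```

View pics/w3.png

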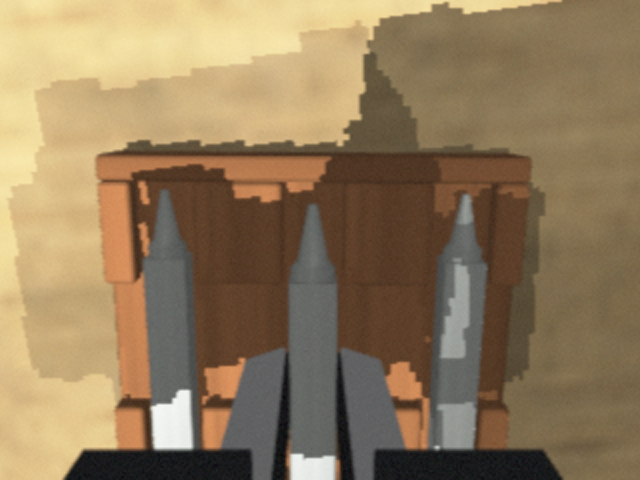

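```bash
python3 -m handwheel '[[[0,0,0.03],0],[[0,0,0.054],0],[[0,0,0.055],0],[[0,0,0.055],0],[[0,0,0.055],0],[[0,0,0.055],0],[[0,0,0.055],0],[[0,0,0.055],0],[[0,0,0.055],0],[[0,0,0.055],0]]' && python3 -m handwheel '[[[0,0,0],0],[[0,0,0],0],[[0,0,0],0],[[0,0,0],0],[[0,0,-0.06],0],[[0,0,-0.16],0],[[0,0,-0.25],0],[[-0.1,0,-0.3],0],[[-0.2,0,-0.3],0],[[-0.2,0,-0.3],0]]' -0.4
python3 - <<'E'
from h import *
c=look("wrist");np.savez("w4.npz",**{k:c[k] for k in("img","K","d","R","p")});save(c,"w4.png",(120,0,440,240),2)
print(c["s"]["ee_pos"],delta(c["s"],(.485,.393,.33),110.8),delta(c["s"],(.485,.393,.33),110.8-180))
E
```

```text
time_s: 9.1
ee_pos: [0.6095, -0.1105, 0.2156]
ee_rot: [-0.0, 0.999, -0.047, -0.0]
ft_force: [-0.3, 0.6, -1.0]
width: 0.0121
gripper_force: 25.0
time_s: 10.35
ee_pos: [0.5075, -0.1011, 0.3661]
ee_rot: [0.001, 0.999, -0.047, -0.0]
ft_force: [1.8, 0.1, 1.2]
width: 0.0282
gripper_force: 0.0
[ 0.50748661 -0.1010567   0.36614116] (array([-0.1377, -0.9796,  0.071 ]), np.float64(-0.1455)) (array([-0.1377, -0.9796,  0.071 ]), np.float64(-0.1455))
```

View pics/w4.png

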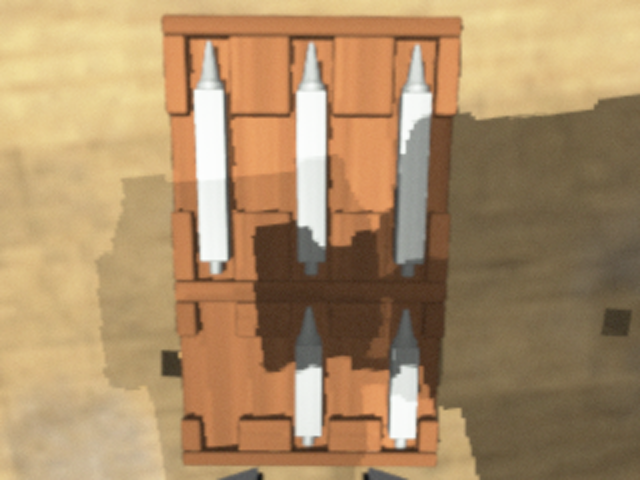

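```bash
python3 -m handwheel '[[[-0.13,-0.98,-0.05],0],[[-0.13,-0.98,-0.05],-0.1455],[[-0.13,-0.98,-0.05],-0.1455],[[-0.13,-0.98,-0.05],-0.1455],[[-0.13,-0.98,-0.05],-0.1455],[[-0.13,-0.98,-0.05],-0.1455],[[-0.13,-0.98,-0.05],-0.1455],[[-0.13,-0.98,-0.05],-0.1455],[[-0.13,-0.98,0.03],-0.1455],[[-0.13,-0.98,0.06],-0.1455]]' 0
python3 - <<'E'
from h import *
c=look("wrist");hsv=cv2.cvtColor(c["img"],cv2.COLOR_RGB2HSV);print(c["s"]["ee_pos"],c["s"]["qvel"].max())
a=np.radians(20.8);u=np.array([np.cos(a),np.sin(a),0])*.035;m=np.array([.4918,.3932,.0065])
print(proj(c,[m-u,m,m+u]))
g=(hsv[...,1]<70).astype(np.uint8)*255
px=proj(c,[m-u,m+u]);x0,y0=(px.min(0)-25).astype(int);x1,y1=(px.max(0)+25).astype(int)
b=blob(c,g,(x0,y0,x1,y1),.0065);print(b[:3],cv2.boundingRect(b[3]))
save(c,"w5.png",(120,60,440,300),2)
E
```

```text
time_s: 11.65
ee_pos: [0.4911, 0.3931, 0.3332]
ee_rot: [0.0, 0.983, 0.181, -0.001]
ft_force: [-0.6, 0.3, 0.4]
width: 0.0468
gripper_force: 0.0
[0.49114748 0.39310412 0.33321549] 0.09573628394624542
[[277.23194113 229.58164474]
 [277.30848975 194.46941406]
 [277.38978833 157.25853661]]
(array([0.489862  , 0.39110074]), 20.640287399291992, (72, 14)) (271, 159, 16, 75)
```

View pics/w5.png

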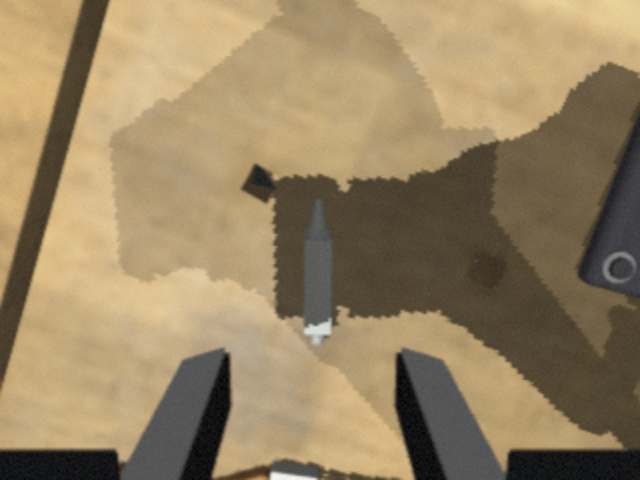

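```bash
python3 -m handwheel '[[[-0.003,0.002,0.10],0],[[-0.003,0.002,0.2],0],[[-0.003,0.002,0.26],0],[[-0.003,0.002,0.26],0],[[-0.003,0.002,0.26],0],[[-0.003,0.002,0.26],0],[[-0.003,0.002,0.26],0],[[-0.003,0.002,0.26],0],[[-0.003,0.002,0.26],0],[[-0.003,0.002,0.26],0]]' && python3 -m handwheel '[[[0,0,0],0],[[0,0,0],0],[[0,0,0],0],[[0,0,0],0],[[0,0,0],0],[[0,0,0],0],[[0,0,-0.1],0],[[0,0,-0.22],0],[[0,0,-0.34],0],[[0,0,-0.4],0]]' -1 25
python3 - <<'E'
from h import *
c=look("wrist");s=c["s"];print(s["ee_pos"],delta(s,(.5134,-.0544,.38),84.6),delta(s,(.49,.1,.41),84.6))
d=look("top")
save(c,"w6.png",(200,60,360,300),2)
E
```

```text
time_s: 12.95
ee_pos: [0.49, 0.3913, 0.2057]
ee_rot: [-0.0, 0.984, 0.181, -0.0]
ft_force: [0.1, -0.3, -0.8]
width: 0.047
gripper_force: 0.0
time_s: 14.2
ee_pos: [0.4899, 0.3916, 0.4091]
ee_rot: [-0.001, 0.984, 0.181, 0.002]
ft_force: [-1.3, 0.5, -2.0]
width: 0.0124
gripper_force: 25.0
[0.48990267 0.39156155 0.4090899 ] (array([-0.2734,  0.8504,  0.0565]), np.float64(0.1457)) (array([-0.2071,  0.5451, -0.003 ]), np.float64(0.1457))
```

```bash
python3 -m handwheel '[[[-0.2734,0.8504,0],0.1457],[[-0.2734,0.8504,0],0.1457],[[-0.2734,0.8504,0],0.1457],[[-0.2734,0.8504,0],0.1457],[[-0.2734,0.8504,0],0.1457],[[-0.2734,0.8504,0],0.1457],[[-0.2734,0.8504,0],0.1457],[[-0.2734,0.8504,0.1],0.1457],[[-0.2734,0.8504,0.2],0.1457],[[-0.2734,0.8504,0.3],0.1457]]'
python3 -m handwheel '[[[0,0,0],0],[[0,0,0],0],[[0,0,0],0],[[0,0,0],0],[[0,0,0],0],[[0,0,0],0],[[0,0,0],0],[[0,0,0],0],[[0,0,0],0],[[0,0,0],0]]'
python3 - <<'E'
from h import *
c=look("wrist");s=c["s"];print(s["ee_pos"],delta(s,(.5134,-.0544,.218),84.6))
save(c,"w7.png",(120,60,440,300),2)
E
```

```text
time_s: 15.55
ee_pos: [0.5128, -0.055, 0.2535]
ee_rot: [-0.0, 0.999, -0.047, -0.0]
ft_force: [1.2, 0.3, -1.4]
width: 0.0129
gripper_force: 25.0
time_s: 16.8
ee_pos: [0.5134, -0.0547, 0.2556]
ee_rot: [-0.0, 0.999, -0.047, -0.0]
ft_force: [0.3, 0.5, 0.0]
width: 0.0128
gripper_force: 25.0
[ 0.51336475 -0.05470636  0.25560628] (array([ 0.    , -0.0006,  0.0752]), np.float64(-0.0))
```

View pics/w7.png

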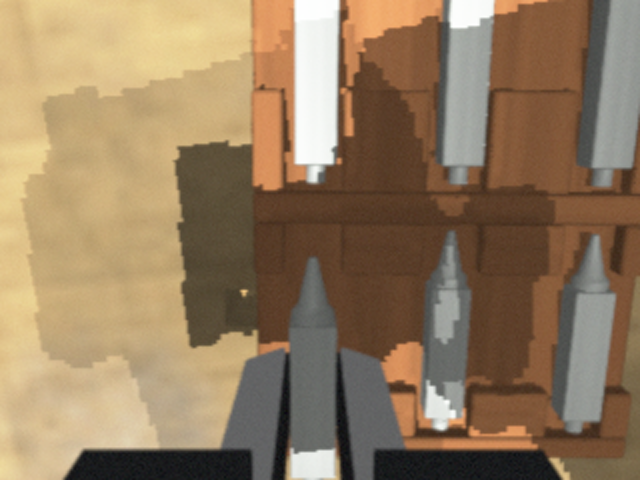

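```bash
python3 - <<'E'
from h import *
c=look("wrist");t=plane(c,[(276.5,188)],.0564);print(delta(c["s"],t[0],84.6)[0]*.5)
E
```

```text
[ 0.03525 -0.0008   0.1992 ]
```

```bash
python3 -m handwheel '[[[0,0,0.03],0],[[0,0,0.06],0],[[0,0,0.075],0],[[0,0,0.075],0],[[0,0,0.075],0],[[0,0,0.075],0],[[0,0,0.075],0],[[0,0,0.075],0],[[0,0,0.075],0],[[0,0,0.075],0]]' && python3 -m handwheel '[[[0,0,0],0],[[0,0,0],0],[[0,0,0],0],[[0,0,0],0],[[0,0,-0.06],0],[[0,0,-0.16],0],[[-0.1,0,-0.26],0],[[-0.16,0,-0.34],0],[[-0.16,0,-0.34],0],[[-0.16,0,-0.34],0]]' -0.4
python3 - <<'E'
from h import *
c=look("wrist");hsv=cv2.cvtColor(c["img"],cv2.COLOR_RGB2HSV);print(c["s"]["ee_pos"])
a=np.radians(-5.4);u=np.array([np.cos(a),np.sin(a),0])*.035;m=np.array([.5134,-.0544,.0185])
px=proj(c,[m-u,m,m+u]);print(px)
g=(hsv[...,1]<80).astype(np.uint8)*255
x0,y0=(px.min(0)-14).astype(int);x1,y1=(px.max(0)+14).astype(int)
b=blob(c,g,(x0,y0,x1,y1),.0185);print(b[:3],cv2.boundingRect(b[3]))
d=look("top");h2=cv2.cvtColor(d["img"],cv2.COLOR_RGB2HSV)
np.savez("top2.npz",**{k:d[k] for k in("img","K","d","R","p")})
print(delta(c["s"],(.40,.225,.40),90))
save(c,"w8.png",(120,0,440,240),2)
E
```

```text
time_s: 18.15
ee_pos: [0.5134, -0.0547, 0.2182]
ee_rot: [-0.0, 0.999, -0.047, -0.0]
ft_force: [1.0, 0.4, -1.0]
width: 0.013
gripper_force: 25.0
time_s: 19.4
ee_pos: [0.4339, -0.0474, 0.388]
ee_rot: [0.0, 0.999, -0.047, 0.0]
ft_force: [0.5, -0.2, -0.3]
width: 0.0281
gripper_force: 0.0
[ 0.43385414 -0.04738559  0.38796834]
[[276.45150957 143.64597513]
 [276.45360823 108.33811838]
 [276.45588404  71.04372647]]
(array([ 0.51328113, -0.05392345]), -5.729377746582031, (70, 14)) (269, 71, 15, 74)
(array([-0.1189, -0.5359, -0.0242]), np.float64(-0.0302))
```

```bash
python3 -m handwheel '[[[-0.039,-0.543,-0.024],-0.03],[[-0.039,-0.543,-0.024],-0.03],[[-0.039,-0.543,-0.024],-0.03],[[-0.039,-0.543,-0.024],-0.03],[[-0.039,-0.543,-0.024],-0.03],[[-0.039,-0.543,-0.024],-0.03],[[-0.039,-0.543,-0.024],-0.03],[[-0.039,-0.543,-0.024],-0.03],[[-0.039,-0.543,-0.024],-0.03],[[-0.039,-0.543,-0.024],-0.03]]' 0.2
python3 - <<'E'
from h import *
c=look("wrist");hsv=cv2.cvtColor(c["img"],cv2.COLOR_RGB2HSV);print(c["s"]["ee_pos"])
np.savez("w9.npz",**{k:c[k] for k in("img","K","d","R","p")})
save(c,"w9.png",(150,0,420,270),2.2)
E
```

```text
time_s: 20.75
ee_pos: [0.44, 0.2246, 0.4002]
ee_rot: [0.0, 1.0, -0.0, 0.0]
ft_force: [-0.8, -0.3, -0.5]
width: 0.0565
gripper_force: 0.0
[0.43998814 0.22458018 0.40022472]
```

View pics/w9.png

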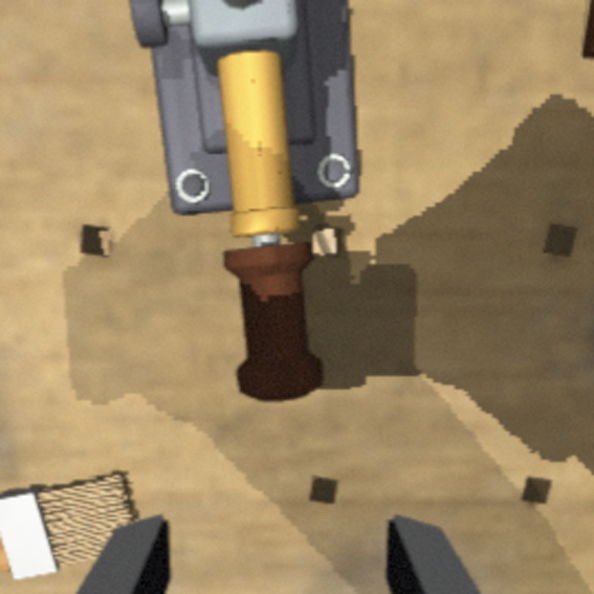

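```bash
python3 - <<'E'
from h import *
c=np.load("w9.npz")
f=lambda L,z:plane(c,np.array(L)/2.2+[150,0],z)
A=f([(249.5,57),(262.5,205),(268,258),(274.5,315),(280,375)],.1)[:,:2];print(A)
k=np.polyfit(A[:,0],A[:,1],1);print(k,np.degrees(np.arctan(k[0])))
print("mouth top/axis",f([(265,212),(266,236)],.113),f([(266,236)],.1))
print("front flange top z.117",f([(267,250),(270,262)],.117),"rear flange", f([(280,350),(280,368)],.117),f([(280,400)],.1))
s=bot.get_state()
th=np.degrees(np.arctan(k[0]))
for x in(.480,.485,.490):print(x,delta(s,(x,np.polyval(k,x),.285),90+th))
E
```

```text
[[0.57895495 0.23516006]
 [0.53048517 0.23095916]
 [0.51191497 0.22903862]
 [0.49117041 0.22667359]
 [0.46842122 0.22459567]]
[0.09661712 0.17941269] 5.518623907260068
mouth top/axis [[0.52746062 0.2298618  0.113     ]
 [0.51948169 0.22955169 0.113     ]] [[0.51970528 0.22974073 0.1       ]]
front flange top z.117 [[0.51476775 0.22916907 0.117     ]
 [0.51075005 0.22814527 0.117     ]] rear flange [[0.48024257 0.22466328 0.117     ]
 [0.47376722 0.22466038 0.117     ]] [[0.4586536  0.22459131 0.1       ]]
0.48 (array([ 0.08  , -0.0022,  0.2305]), np.float64(-0.0308))
0.485 (array([ 0.09  , -0.0032,  0.2305]), np.float64(-0.0308))
0.49 (array([ 0.1   , -0.0041,  0.2305]), np.float64(-0.0308))
```

```bash
python3 -m handwheel '[[[0.096,-0.004,0],-0.0308],[[0.096,-0.004,0.05],-0.0308],[[0.096,-0.004,0.1],-0.0308],[[0.096,-0.004,0.16],-0.0308],[[0.096,-0.004,0.22],-0.0308],[[0.096,-0.004,0.24],-0.0308],[[0.096,-0.004,0.24],-0.0308],[[0.096,-0.004,0.24],-0.0308],[[0.096,-0.004,0.24],-0.0308],[[0.096,-0.004,0.24],-0.0308]]' && python3 -m handwheel '[[[0,0,0],0],[[0,0,0],0],[[0,0,0],0],[[0,0,0],0],[[0,0,0],0],[[0,0,0],0],[[0,0,0],0],[[0,0,0],0],[[0,0,0],0],[[0,0,0],0]]' -1 45
python3 - <<'E'
from h import *
s=bot.get_state();print(s["ee_pos"],s["ft_force"],R.from_quat(s["ee_rot"],scalar_first=True).as_matrix()[:,0])
E
```

```text
time_s: 22.05
ee_pos: [0.488, 0.227, 0.2807]
ee_rot: [-0.0, 0.999, 0.048, 0.0]
ft_force: [-0.3, 0.4, 0.5]
width: 0.0564
gripper_force: 0.0
time_s: 23.3
ee_pos: [0.4881, 0.2261, 0.2801]
ee_rot: [0.001, 0.999, 0.048, -0.0]
ft_force: [0.1, -7.1, 4.3]
width: 0.0229
gripper_force: 45.0
[0.48807057 0.2261005  0.28008711] [ 0.10253988 -7.14406993  4.27801053] [ 9.95407175e-01  9.57303010e-02 -5.15792704e-04]
```

```bash
python3 -m handwheel '[[[-0.008,0.001,0],0],[[-0.02,0.002,0],0],[[-0.034,0.002,0],0],[[-0.048,0.002,0],0],[[-0.062,0.002,0],0],[[-0.076,0.002,0],0],[[-0.09,0.002,0],0],[[-0.1,0.002,0],0],[[-0.106,0.002,0],0],[[-0.108,0.002,0],0]]'
cat > ring.py <<'E'
from h import *
s0=np.array([.48807,.2261,.2801]);ax=np.array([np.cos(np.radians(5.52)),np.sin(np.radians(5.52)),0])
c=look("wrist");s=c["s"];print("drawn by tcp",(s0-s["ee_pos"])@ax*1000,s["ft_force"],s["width"])
m=np.array([.5195,np.polyval([.0966,.1794],.5195),.105])
t=np.arange(-40,14,1.0)
px=proj(c,m+np.outer(t/1000,ax)).astype(np.float32)
v=cv2.remap(c["img"],px[:,0].copy(),px[:,1].copy(),1).reshape(-1,3)
print(px[[0,40]])
for a,b in zip(t,v):print(int(a),b,end="; ")
save(c,"ring_%.1f.png"%s["time_s"])
E
python3 ring.py
```

```text
time_s: 24.55
ee_pos: [0.4348, 0.2205, 0.2802]
ee_rot: [-0.0, 0.999, 0.048, 0.001]
ft_force: [9.6, 0.8, -10.2]
width: 0.023
gripper_force: 45.0
drawn by tcp 53.5225619541015 [  9.56576837   0.79478611 -10.23109377] 0.02296445991320891
[[276.6124  179.4301 ]
 [276.66766  90.27277]]
-40 [97 99 96]; -39 [97 99 97]; -38 [ 99 101  98]; -37 [138 142 137]; -36 [148 152 148]; -35 [227 230 226]; -34 [231 234 230]; -33 [230 232 229]; -32 [231 233 230]; -31 [230 232 229]; -30 [231 234 230]; -29 [231 234 230]; -28 [230 234 230]; -27 [232 234 231]; -26 [230 233 229]; -25 [230 233 229]; -24 [230 233 229]; -23 [230 233 229]; -22 [230 234 230]; -21 [230 234 230]; -20 [230 233 230]; -19 [231 234 230]; -18 [229 233 229]; -17 [231 233 230]; -16 [230 233 229]; -15 [230 233 229]; -14 [230 234 229]; -13 [231 233 229]; -12 [230 233 229]; -11 [229 233 229]; -10 [229 233 229]; -9 [230 233 229]; -8 [229 232 228]; -7 [229 232 228]; -6 [228 231 228]; -5 [228 232 228]; -4 [228 232 228]; -3 [229 232 227]; -2 [229 232 228]; -1 [228 231 227]; 0 [228 231 227]; 1 [187 183 167]; 2 [182 142  75]; 3 [241 203 104]; 4 [251 226 120]; 5 [252 228 122]; 6 [251 226 121]; 7 [251 226 121]; 8 [248 219 114]; 9 [244 212 111]; 10 [220 175  92]; 11 [244 210 109]; 12 [247 217 113]; 13 [246 216 110];
```

```bash
python3 -m handwheel '[[[-0.004,0,0.001],0],[[-0.008,0,0.001],0],[[-0.012,0,0.001],0],[[-0.015,0,0.001],0],[[-0.015,0,0.001],0],[[-0.015,0,0.001],0],[[-0.015,0,0.001],0],[[-0.015,0,0.001],0],[[-0.015,0,0.001],0],[[-0.015,0,0.001],0]]'
sed -i 's/-40,14,1.0/-12,6,0.5/; s/print(int(a),b/print(a,b.sum()\/\/3/' ring.py; sed -i 's/print(px\[\[0,40\]\])//' ring.py
python3 ring.py
```

```text
time_s: 25.85
ee_pos: [0.4279, 0.2198, 0.2801]
ee_rot: [-0.0, 0.999, 0.048, 0.001]
ft_force: [10.1, -0.7, -1.9]
width: 0.0226
gripper_force: 45.0
drawn by tcp 60.4746647812017 [10.10912732 -0.68421831 -1.92461167] 0.022643070364199398
-12.0 230; -11.5 230; -11.0 230; -10.5 229; -10.0 229; -9.5 229; -9.0 229; -8.5 229; -8.0 229; -7.5 230; -7.0 230; -6.5 228; -6.0 228; -5.5 228; -5.0 229; -4.5 228; -4.0 201; -3.5 105; -3.0 52; -2.5 47; -2.0 49; -1.5 50; -1.0 49; -0.5 48; 0.0 48; 0.5 47; 1.0 60; 1.5 83; 2.0 142; 2.5 123; 3.0 152; 3.5 186; 4.0 195; 4.5 198; 5.0 200; 5.5 199;
```

```bash
python3 -m handwheel '[[[-0.001,0,0],0],[[-0.002,0,0],0],[[-0.0024,0,0],0],[[-0.0024,0,0],0],[[-0.0024,0,0],0],[[-0.0024,0,0],0],[[-0.0024,0,0],0],[[-0.0024,0,0],0],[[-0.0024,0,0],0],[[-0.0024,0,0],0]]'
sed -i 's/-12,6,0.5/-7,5,0.3/; s/b.sum()\/\/3/b/' ring.py; python3 ring.py
```

```text
time_s: 27.15
ee_pos: [0.4267, 0.2197, 0.2801]
ee_rot: [-0.0, 0.999, 0.048, 0.001]
ft_force: [10.8, -1.2, -2.9]
width: 0.0228
gripper_force: 45.0
drawn by tcp 61.65377156207566 [10.77829608 -1.16496756 -2.8727688 ] 0.02281915329070334
-7.0 [228 231 227]; -6.7 [228 232 228]; -6.4 [229 232 228]; -6.1000000000000005 [229 232 227]; -5.800000000000001 [228 230 227]; -5.500000000000001 [216 219 215]; -5.200000000000001 [183 187 182]; -4.900000000000001 [116 118 115]; -4.600000000000001 [74 75 73]; -4.300000000000002 [53 55 53]; -4.000000000000002 [48 51 49]; -3.700000000000002 [49 51 50]; -3.400000000000002 [48 50 49]; -3.1000000000000023 [47 50 48]; -2.8000000000000025 [48 51 48]; -2.5000000000000027 [47 50 49]; -2.200000000000003 [48 50 49]; -1.900000000000003 [48 51 49]; -1.6000000000000032 [48 50 46]; -1.3000000000000034 [47 49 47]; -1.0000000000000036 [47 50 48]; -0.7000000000000037 [48 51 49]; -0.4000000000000039 [49 53 49]; -0.10000000000000409 [81 84 79]; 0.19999999999999574 [139 142 138]; 0.49999999999999556 [215 219 214]; 0.7999999999999954 [217 221 214]; 1.0999999999999943 [169 164 149]; 1.399999999999995 [128 112  84]; 1.6999999999999957 [125  99  54]; 1.9999999999999947 [174 137  71]; 2.2999999999999936 [175 139  72]; 2.5999999999999943 [169 134  71]; 2.899999999999995 [186 147  77]; 3.199999999999994 [225 187  97]; 3.499999999999993 [242 207 107]; 3.7999999999999936 [247 215 111]; 4.099999999999994 [249 221 116]; 4.399999999999993 [250 223 118]; 4.699999999999992 [250 224 118];
```

```bash
python3 -c "
from plant import bot
print(bot.sign_off())"
```

```text
the job is handed in; nothing more can be done
None
```

Both stray points lie in their own empty recesses; the rod is drawn about 61 mm, with the black ring about 1 mm clear of the sleeve and the knob still gripped, and the job was handed in at about 27 s.

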